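# Gather the nuts in a lidded parts box, then open it

### The job

Pick up the long lidded parts box with its loose lid in place and tip it so that both nuts slide down to the end with the tab. Set it down level on the bench with the lid still on. Then lift the lid off and lay it flat on the bench beside the box, knob up, leaving both nuts together at the tab end.

Things in the scene. Friction and masses are not known exactly. Their poses are not given: they have to be found in the camera images.
- box_center (a point): Centre (17 mm up) of the long black parts box, 150 (x) x 56 (y) x 34 mm, z up, walls and floor 4 mm, 0.12-0.2 kg, loose on the bench (height 0). A tab sticks out 14 mm at its +x end, which points away from the robot (within 20 degrees). Grip it from above across its width at mid-length; the lid fits between the fingers. 50 mm beside its long sides is free, on its +y side 130 mm from its centre line.
- lid_knob (a point): Centre of the grey knob, 30 (x) x 16 (y) x 22 mm high, on the box's loose clear lid; 31 mm above the box centre when closed, axes as the box. Grip it across y. Lid plate 150 x 53 x 3 mm, its top 11 mm below this point; the plug beneath, 5 mm deep, sits in the box with 1.5 mm play. Only gravity holds the lid: it stays on at 35 degrees of tilt. On the bench this point is 19 mm up. 40 g.
- nut1: Steel hex nut, 17 mm across flats, 8 mm thick, 12 g, loose in the box; origin at the centre of its underside. Starts near the box's middle. Smooth: it slides once the box tilts more than about 15 degrees; 25 to 35 degrees for a second is plenty.
- nut2: A second nut like the first, starting at the end away from the tab. (The square box and the round dish near by are bystanders.)
Things that resemble listed ones, but are neither listed nor needed, are in the scene too. What is shaped like the part that bears box_center but blue is not meant.

How it is judged:
On the way, in this order (a step that is already met when the one before it is completed fails the run):
1. the box is tilted (more than 11 degrees) with the lid on, and both nuts have slid to the tab end (x of nut1 in the frame of box_center between 0.03 and 0.075 m and x of nut2 in the frame of box_center between 0.03 and 0.075 m and y of nut1 in the frame of box_center between -0.027 and 0.027 m and z of nut1 in the frame of box_center between -0.02 and 0.015 m and y of nut2 in the frame of box_center between -0.027 and 0.027 m and z of nut2 in the frame of box_center between -0.02 and 0.015 m and distance between lid_knob and box_center below 0.037 m and angle between box_center's own z axis and vertical above 0.2 rad), for 0.2 s.
2. the box stands level on the bench again, lid still on, both nuts at the tab end (x of nut1 in the frame of box_center between 0.03 and 0.075 m and x of nut2 in the frame of box_center between 0.03 and 0.075 m and y of nut1 in the frame of box_center between -0.027 and 0.027 m and z of nut1 in the frame of box_center between -0.02 and 0.015 m and y of nut2 in the frame of box_center between -0.027 and 0.027 m and z of nut2 in the frame of box_center between -0.02 and 0.015 m and distance between lid_knob and box_center below 0.037 m and angle between box_center's own z axis and vertical below 0.12 rad and height (world z) of box_center below 0.023 m), for 0.2 s.
At the end, for the whole second after the job is handed in: The box stands level on the bench (10 degrees), both nuts lie in it over 30 mm from its centre towards the tab (within 40 mm of that end wall), and the lid lies flat on the bench (10 degrees), knob up, its knob over 55 mm from the box's centre (x of nut1 in the frame of box_center between 0.03 and 0.075 m and x of nut2 in the frame of box_center between 0.03 and 0.075 m and y of nut1 in the frame of box_center between -0.027 and 0.027 m and z of nut1 in the frame of box_center between -0.02 and 0.015 m and y of nut2 in the frame of box_center between -0.027 and 0.027 m and z of nut2 in the frame of box_center between -0.02 and 0.015 m and angle between each of box_center, lid_knob's own z axis and vertical below 0.17 rad and height (world z) of box_center below 0.025 m and height (world z) of lid_knob below 0.028 m and horizontal distance between lid_knob and box_center above 0.055 m); the robot touches nothing.
It fails at once if the lid comes off before both nuts are at the tab end (distance between lid_knob and box_center above 0.05 m and (not (x of nut1 in the frame of box_center above 0.03 m) or not (x of nut2 in the frame of box_center above 0.03 m))).
It fails at once if a nut falls out of the box (distance between any of nut1, nut2 and box_center above 0.1 m).
It also fails if it takes over 58 s, if anything falls off the work surface, if the arm or the gripper's body presses on something with over 40 N, if the wrist force passes 120 N, or if a joint passes its speed limit or range.

### The arm

A 6-joint arm with a two-finger parallel gripper is mounted at the origin on the work surface. World frame = base frame: x ahead of the robot, y to its left, z up, the work surface at z = 0. Lengths are in m, angles in rad, forces in N, time in s.
With the tool pointing down it reaches from about 0.425 to 0.95 m from the base axis. Payload 14.7 kg.
Tool frame: the origin (TCP) lies at the very end of the fingers, on their centre line; the grasp point (between the pads) lies 19 mm behind it; z points along the fingers, y is the line along which they close (so a half turn about z gives the same grasp; the last joint's range is limited). The gripper opens to 85 mm and grips with 20 to 120 N. Pads are 22 mm wide; open, the fingers measure 114 mm over their backs; the gripper's body (76 mm by 85 mm) begins 54 mm behind the grasp point. The pads swing forward as they close: fully open they stand 13 mm farther back than shut.
Start: joints at [1.214, 0.48, 1.596, -0, 1.065, -0.047], TCP at [0.198, 0.619, 0.231] pointing down, gripper open.
Joint ranges: [-2.75, 2.75], [-0.82, 2.05], [0.23, 2.67], [-1.56, 4.7], [0.09, 2.69], [-2.92, 2.92]. Speed limits (rad/s): [1.89, 1.89, 2.39, 3.01, 3.01, 3.01].

### API

Orientations are given as [roll, pitch, yaw] about the fixed x, y, z axes, in that order (R = Rz(yaw) Ry(pitch) Rx(roll)).
In Python, from bench import env, hand, kinematics, sensors, viewer, workorder gives the robot as it stands. Calls block until the motion is done:
- env.movep(position, orientation): joint-space move of the TCP to a pose.
- env.servo_line(position, ori=None, max_speed=0.15): straight line of the TCP; ori=None keeps the orientation; max_speed is the mean speed in m/s.
- env.move_j(angles): joint-space move.
- hand.set_gripper(opening, effort=None): finger opening in m; effort is the grip in N (None keeps the last); returns when the fingers have stopped.
- env.hold(seconds).
- kinematics.inverse_kinematics(position, orientation): joint angles nearest the present ones, or None.
- sensors.get_state(): the state.
- viewer.read_camera(name): name is "scene" or "top" or "wrist"; returns a dict with "color" (420x560x3 uint8, red, green, blue), "intrinsics" (3x3 intrinsics, pixels), "xyz" and "attitude" of the camera in the world. Camera axes: x right, y down, z forward; pixel columns grow to the right and rows downward; lengths in m; the calibration is good to about 2 mm. A picture is of the moment at which its call begins. There is no depth.
A pose or a line that the arm cannot do raises env.Unreachable and nothing moves.
- workorder.finish_job(): hands the job in; it is judged then, once.
The state is a dict: "clock": time; "q": joint angles; "dq": joint speeds; "effort": joint torques, N m; "tool_pos": TCP position; "orientation": TCP orientation; "wrist_force": force on the tool from outside, world axes, zero at the start; "moment": the same for the moment, N m; "finger_gap": finger opening in m; "grasp_force": force on a finger pad.
Only numpy, scipy, OpenCV 4.12 (cv2) and the standard library are available. Lean on these libraries where they do the work, as an engineer would, in place of code of your own. Each camera call takes 0.05 s, during which the arm holds its last target. There are 200 camera calls.

## Working session

There is one attempt and no reset: what is moved stays moved. The work goes in short steps, each a Python script; the robot and the scene stay as the last script left them, time stands still between calls to the robot, and variables do not carry over. Pictures are saved under pics/ and viewed, at most 10 in all, crops included, and the job is handed in when it is done.

```bash
mkdir -p pics; python3 - <<'E'
from bench import env,hand,kinematics,sensors,viewer,workorder
import cv2,numpy as np
for n in("scene","top"):
    r=viewer.read_camera(n); cv2.imwrite(f"pics/{n}0.png",r["color"][...,::-1]); print(n,r["intrinsics"],r["xyz"],r["attitude"])
s=sensors.get_state();print(s["clock"],s["orientation"],s["tool_pos"])
E
```

```text
scene [[434.5277202   0.        278.0083307]
 [  0.        434.5277202 207.4680275]
 [  0.          0.          1.       ]] [1.02062951 0.26679924 0.62077795] [-2.26480369  0.00861175  2.11254481]
top [[405.40752369   0.         283.56265283]
 [  0.         405.40752369 207.3196596 ]
 [  0.           0.           1.        ]] [ 0.35295874 -0.0596141   0.93449721] [-3.04588353e+00  1.61838701e-03 -1.59503706e+00]
0.1 [-3.14048602e+00 -1.78826111e-05  2.83183060e+00] [0.19801043 0.61871027 0.23073021]
```

View pics/top0.png

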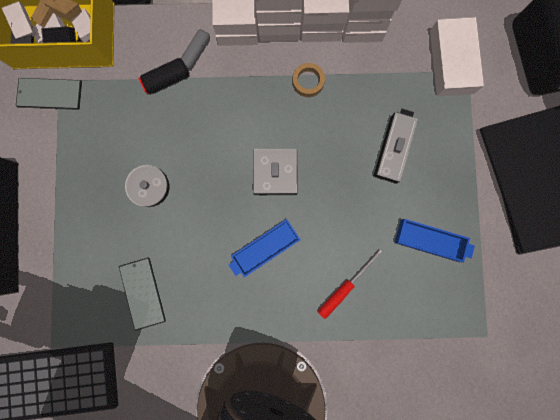

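View pics/scene0.png

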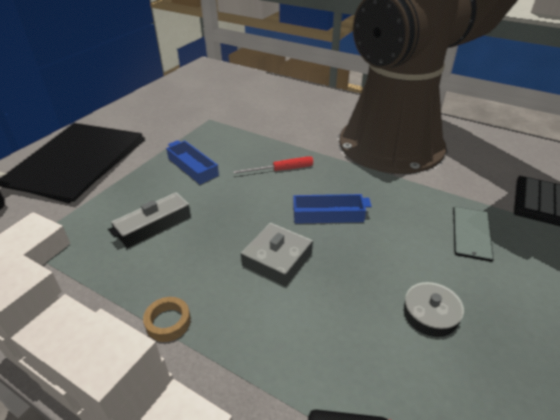

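The meant part is the black long box with its grey knob: top (397,146), tab at (407,112), and scene (150,215). The two blue boxes, at top (265,247) and (433,240), are open and the wrong colour. The square box (275,171) and the round dish (146,185) are bystanders. Next I'll triangulate the knob and view a close crop.

```bash
cat > h.py <<'E'
from bench import env,hand,kinematics,sensors,viewer,workorder
import cv2,numpy as np
from scipy.spatial.transform import Rotation as Ro
def ray(r,uv):
    K=np.array(r["intrinsics"]); d=np.linalg.inv(K)@np.array([uv[0],uv[1],1.])
    return np.array(r["xyz"]),Ro.from_euler("xyz",r["attitude"]).as_matrix()@d
def plane(r,uv,z):
    o,d=ray(r,uv); return o+d*(z-o[2])/d[2]
def tri(rs,uvs):
    A=np.zeros((3,3));b=np.zeros(3)
    for r,uv in zip(rs,uvs):
        o,d=ray(r,uv);d=d/np.linalg.norm(d);P=np.eye(3)-np.outer(d,d);A+=P;b+=P@o
    p=np.linalg.solve(A,b)
    return p,[float(np.linalg.norm(np.cross(p-ray(r,u)[0],ray(r,u)[1]))) for r,u in zip(rs,uvs)]
def save(n,im): cv2.imwrite(f"pics/{n}.png",im[...,::-1])
E
python3 - <<'E'
from h import *
t=viewer.read_camera("top");s=viewer.read_camera("scene")
print(tri([t,s],[(400,144),(150,208)]))
print(plane(t,(407,112),.03),plane(t,(389,181),.03))
a=cv2.resize(t["color"][95:195,350:450],(400,400),interpolation=cv2.INTER_CUBIC)
b=cv2.resize(s["color"][170:270,100:200],(400,400),interpolation=cv2.INTER_CUBIC)
save("crop1",np.hstack([a,b]))
E
```

```text
(array([ 0.57129704, -0.32019789,  0.05024571]), [0.00276540862682146, 0.0027401866401011326])
[ 0.65230856 -0.34840243  0.03      ] [ 0.4935957  -0.29933199  0.03      ]
```

View pics/crop1.png

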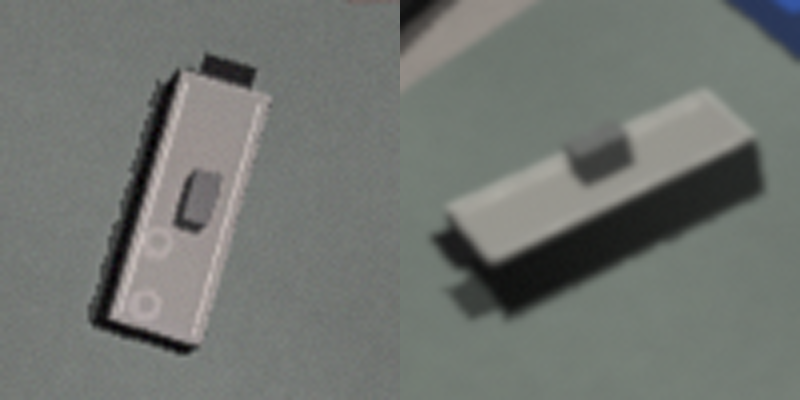

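The crop shows the black box with its clear lid, the grey knob at crop (200,200), the tab at (230,70), and nuts visible through the lid at (157,243) and (145,305). It is the right box. Next I'll look from close above.

```bash
python3 - <<'E'
from h import *
yaw=-.29
ims=[];rs=[]
for i,(dx,dz) in enumerate([(-.07,.24),(-.02,.24)]):
    env.movep([.571+dx,-.32-dx*.3,dz],[np.pi,0,yaw])
    r=viewer.read_camera("wrist"); np.save(f"w{i}.npy",r,allow_pickle=True); rs.append(r); ims.append(cv2.resize(r["color"],(400,300),interpolation=cv2.INTER_AREA))
    print(r["xyz"],r["attitude"],sensors.get_state()["q"])
save("w01",np.hstack(ims)); print(sensors.get_state()["clock"])
for p in [(.5,-.05),(.5,-.0),(.57,-.32)]: pass
for pit in (.3,.5,.55):
    print(pit,kinematics.inverse_kinematics([.571-.02,-.32,.12],[np.pi,pit,yaw]))
E
```

```text
[ 0.57780927 -0.32146868  0.38116007] [ 2.82455269e+00  9.85574818e-04 -1.86033974e+00] [-5.89088953e-01  3.78476015e-01  1.74313708e+00  7.45261297e-05
  1.01998791e+00  1.27064998e+00]
[ 0.62853042 -0.3368231   0.38069557] [ 2.82436029e+00  9.79583055e-04 -1.86032119e+00] [-5.65105195e-01  4.50552873e-01  1.62527307e+00 -3.07852340e-05
  1.06680830e+00  1.29487823e+00]
4.0
0.3 [-0.53233784  0.7355404   1.45538177 -0.07496885  1.24325779  1.36304885]
0.5 [-0.51210058  0.85504687  1.27321589 -0.10604697  1.50331707  1.38232773]
0.55 [-0.50781587  0.88661205  1.22754837 -0.11319391  1.56686074  1.38474947]
```

View pics/w01.png

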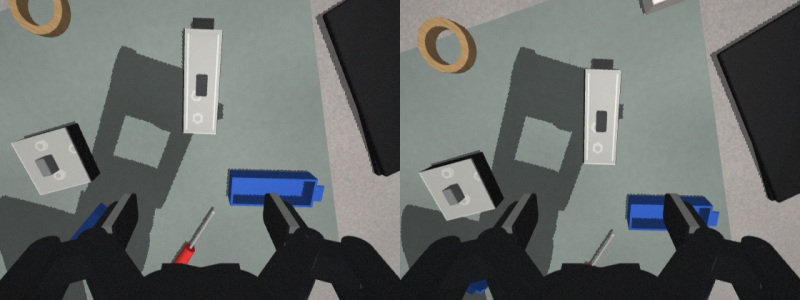

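Both wrist views show the lid (full-resolution centres about (284,113) and (283,163)) with the knob dark in the middle and the tab up. Next I'll segment the lid and knob and triangulate.

```bash
python3 - <<'E'
from h import *
rs=[np.load(f"w{i}.npy",allow_pickle=True).item() for i in (0,1)]
kn=[];bs=[]
for r,(x0,x1,y0,y1) in zip(rs,[(245,322,30,200),(245,320,85,243)]):
    g=cv2.cvtColor(r["color"],cv2.COLOR_RGB2GRAY)[y0:y1,x0:x1]
    m=((g>150)*255).astype(np.uint8)
    c=max(cv2.findContours(m,cv2.RETR_EXTERNAL,cv2.CHAIN_APPROX_NONE)[0],key=cv2.contourArea)
    bx=cv2.boxPoints(cv2.minAreaRect(c))+[x0,y0]; bx=bx[np.argsort(bx[:,1])]
    bs.append(bx)
    f=np.zeros_like(m);cv2.drawContours(f,[cv2.convexHull(c)],-1,255,-1)
    f=cv2.erode(f,np.ones((9,9)))
    d=((g<110)&(f>0)).astype(np.uint8)
    cc=max(cv2.findContours(d*255,cv2.RETR_EXTERNAL,cv2.CHAIN_APPROX_NONE)[0],key=cv2.contourArea)
    k=np.array(cv2.minAreaRect(cc)[0])+[x0,y0]; kn.append(k); print(bx.tolist(),k,cv2.boundingRect(cc))
    far,near=plane(r,bx[:2].mean(0),.037),plane(r,bx[2:].mean(0),.037)
    d=far-near; print("ctr",(far+near)/2,"len",np.linalg.norm(d),"yaw",np.arctan2(d[1],d[0]))
print("knob",tri(rs,kn)); print("lid ctr",tri(rs,[b.mean(0) for b in bs]))
E
```

```text
[[257.0, 39.0], [321.0, 39.0], [321.0, 199.0], [257.0, 199.0]] [281.86906815 118.88041687] (29, 74, 17, 31)
ctr [ 0.56246148 -0.32617017  0.037     ] len 0.16537216922284836 yaw -0.2808576947259658
[[259.23865509033203, 95.91929721832275], [309.614013671875, 96.77311706542969], [256.95777893066406, 230.4907989501953], [307.33313751220703, 231.34461975097656]] [281.62707138 169.58563232] (29, 70, 16, 30)
ctr [ 0.57019493 -0.32232264  0.037     ] len 0.1516126006226077 yaw -0.30359975401989714
knob (array([ 0.57116422, -0.32069758,  0.04811045]), [2.449194814449635e-05, 2.364899431352825e-05])
lid ctr (array([ 0.56910884, -0.32562388,  0.00641349]), [0.0033203228557735546, 0.003214581255566664])
```

Image 1's lid outline is clean (length 151.6 mm, centre (0.570, -0.322), yaw -0.30). The knob triangulates to z = 48 mm, as described. Next I'll grasp the box, lift it and look.

```bash
python3 - <<'E'
from h import *
c=np.array([.5705,-.3222]);yaw=-.30;o=[np.pi,0,yaw]
env.movep([*c,.13],o)
env.servo_line([*c,.03],max_speed=.12); env.servo_line([*c,.002],max_speed=.05)
print(sensors.get_state()["wrist_force"])
hand.set_gripper(.05,effort=70)
s=sensors.get_state();print(s["finger_gap"],s["grasp_force"],s["wrist_force"])
env.servo_line([*c,.1],max_speed=.06)
s=sensors.get_state();print(s["finger_gap"],s["grasp_force"],s["wrist_force"],s["clock"])
r=viewer.read_camera("wrist");t=viewer.read_camera("scene")
save("lift",np.hstack([cv2.resize(r["color"],(400,300)),cv2.resize(t["color"],(400,300))]))
E
```

```text
[-0.09487303 -0.41430711 -0.17105961]
0.05469784569794817 74.72700476646423 [-0.9446949   1.31156717  6.69924464]
0.055026967192354025 73.87697696685791 [-0.2176676  -0.39930656 -2.5589932 ] 8.3917
```

View pics/lift.png

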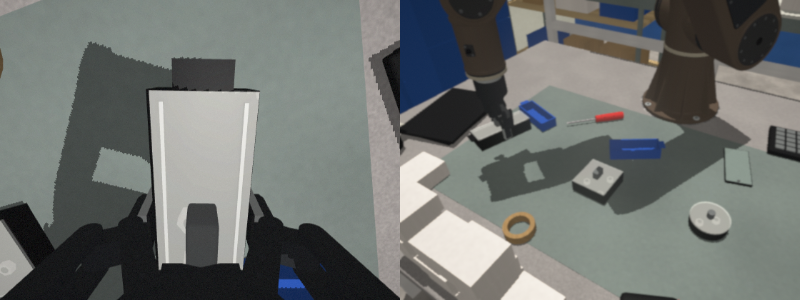

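The box is lifted with the lid seated. Now the tilt.

```bash
python3 - <<'E'
from h import *
yaw=-.30;P=np.array([.5705,-.3222,.125])
def pose(p):
    z=Ro.from_euler("xyz",[np.pi,p,yaw]).as_matrix()[:,2]; return P+.019*z,[np.pi,p,yaw]
for p in (.25,.52):
    x,o=pose(p); env.servo_line(x,o,max_speed=.02) if 0 else env.movep(x,o)
env.hold(1.2)
r=viewer.read_camera("wrist");t=viewer.read_camera("scene")
save("tilt",np.hstack([cv2.resize(r["color"],(400,300)),cv2.resize(t["color"][60:240,0:240],(400,300))]))
s=sensors.get_state();print(s["finger_gap"],s["tool_pos"],s["orientation"],s["clock"])
E
```

```text
0.05490927063825465 [ 0.56147584 -0.31940113  0.10851046] [-3.14156722  0.52002608 -0.29995398] 10.6833
```

View pics/tilt.png

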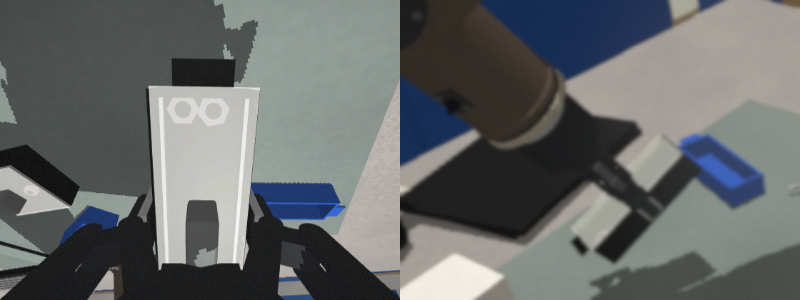

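Both nuts show through the lid side by side at the tab end (181,110) and (213,110), with the lid on. Now I'll level the box and set it down.

```bash
python3 - <<'E'
from h import *
yaw=-.30;c=np.array([.5705,-.3222]);o=[np.pi,0,yaw]
for p in (.25,0):
    z=Ro.from_euler("xyz",[np.pi,p,yaw]).as_matrix()[:,2]
    env.movep(np.array([*c,.119])+.019*z,[np.pi,p,yaw])
env.servo_line([*c,.02],max_speed=.06)
env.servo_line([*c,.003],max_speed=.02)
env.hold(.2); s=sensors.get_state();print(s["wrist_force"])
hand.set_gripper(.085); env.hold(.4)
env.servo_line([*c,.12],max_speed=.08)
u=np.array([np.cos(yaw),np.sin(yaw)])
rs=[];ims=[]
for i,k in enumerate((-.02,-.055)):
    env.movep([*(c+u*k),.24],o); r=viewer.read_camera("wrist");np.save(f"v{i}.npy",r,allow_pickle=True);ims.append(r["color"][20:320,140:440])
save("down",np.hstack(ims)); print(sensors.get_state()["clock"])
E
```

```text
[ 0.0087427   0.56848694 -2.39235202]
17.6
```

View pics/down.png

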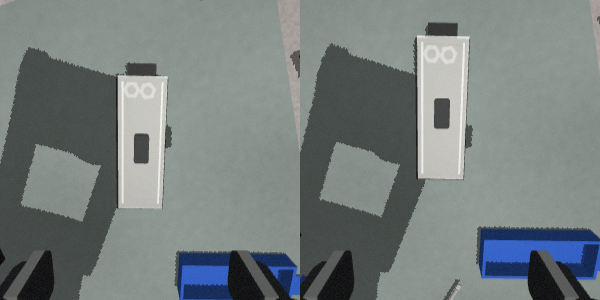

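The box stands level with the lid on and the nuts at the tab end (crop (140,90)). Knob at crop (141,148) and (442,113). Next I'll measure the knob and lift the lid.

```bash
python3 - <<'E'
from h import *
rs=[np.load(f"v{i}.npy",allow_pickle=True).item() for i in (0,1)]; ks=[];ang=[]
for r,(u,v) in zip(rs,[(281,168),(282,133)]):
    g=cv2.cvtColor(r["color"],cv2.COLOR_RGB2GRAY)[v-25:v+25,u-16:u+16]
    cc=max(cv2.findContours((g<110).astype(np.uint8),cv2.RETR_EXTERNAL,cv2.CHAIN_APPROX_NONE)[0],key=cv2.contourArea)
    m=cv2.minAreaRect(cc);ks.append(np.array(m[0])+[u-16,v-25]);print(m)
k,e=tri(rs,ks);print("knob",k,e)
if not(abs(k[2]-.048)<.006 and np.hypot(*(k[:2]-[.5705,-.3222]))<.01): raise SystemExit
yaw=-.30;o=[np.pi,0,yaw];v=np.array([-np.sin(yaw),np.cos(yaw)])
hand.set_gripper(.045)
env.movep([*k[:2],.12],o)
env.servo_line([*k[:2],.041],max_speed=.06)
print(sensors.get_state()["wrist_force"])
hand.set_gripper(.008,effort=25)
s=sensors.get_state();print(s["finger_gap"],s["grasp_force"],s["wrist_force"])
env.servo_line([*k[:2],.10],max_speed=.04)
s=sensors.get_state();print(s["finger_gap"],s["wrist_force"],s["clock"])
r=viewer.read_camera("wrist");t=viewer.read_camera("scene")
save("lid",np.hstack([cv2.resize(r["color"],(400,300)),cv2.resize(t["color"][60:240,0:240],(400,300))]))
np.save("k.npy",k)
E
```

```text
((16.0, 25.0), (28.0, 14.0), 90.0)
((15.5, 25.0), (28.0, 15.0), 90.0)
knob [ 0.57198428 -0.3233304   0.04557107] [1.5030764912013046e-05, 1.5368494247929312e-05]
[0.28045196 0.38787934 0.21823766]
0.015354051356669396 24.79744255542755 [-0.65718671 -0.24433669  6.02398483]
0.015439785074953282 [-0.04179991  0.15296186 -0.29619176] 22.1333
```

View pics/lid.png

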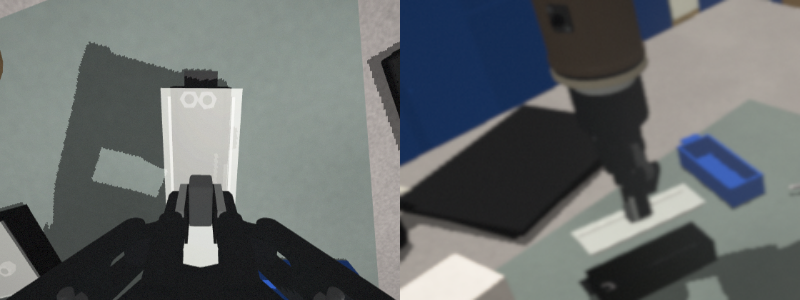

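The lid is held level and clear, and the nuts stay in the box at the tab end (198,100). Now I'll lay it on the +y side.

```bash
python3 - <<'E'
from h import *
k=np.load("k.npy");yaw=-.30;o=[np.pi,0,yaw];v=np.array([-np.sin(yaw),np.cos(yaw)]);q=k[:2]+.088*v
env.servo_line([*q,.10],max_speed=.06)
env.servo_line([*q,.03],max_speed=.06); env.servo_line([*q,.0125],max_speed=.02)
env.hold(.2);print(sensors.get_state()["wrist_force"])
hand.set_gripper(.04);env.hold(.3)
env.servo_line([*q,.15],max_speed=.06)
env.movep([*(k[:2]+.04*v-[.06,0]),.26],o)
r=viewer.read_camera("wrist");t=viewer.read_camera("scene")
save("end",np.hstack([cv2.resize(r["color"],(400,300)),cv2.resize(t["color"][110:320,30:310],(400,300))]));print(sensors.get_state()["clock"])
E
```

```text
[-0.42515873 -0.19821823 -0.27729996]
30.2083
```

View pics/end.png

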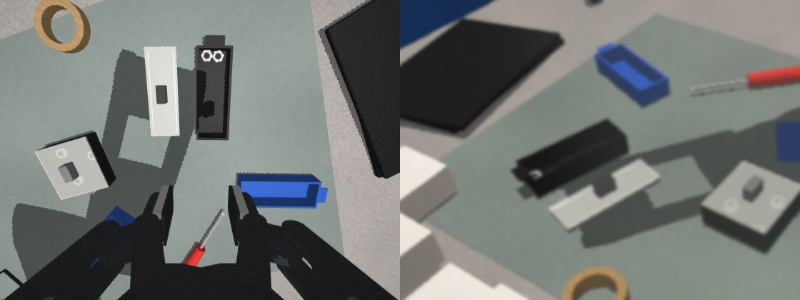

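The open box has both nuts at its tab end (205-218,56), and the lid lies flat beside it, knob up at (162,94). The gripper is clear, so I'll hand in.

```bash
python3 -c "
from h import *
print(workorder.finish_job())"
```

```text
the job is handed in; nothing more can be done
None
```

The job is handed in: the last picture shows both nuts together at the tab end of the level box and the lid flat on the bench beside it, knob up, at 30 s of the 58 s allowed; no verdict was returned.

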